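# Find and mark the balance point of a squeegee bar

## Task

Find the balance point of the aluminium squeegee bar on the balancing stand: slide it lengthwise over the steel knife-edge rocker until, when you let go of it, it stays level on it, held up by neither of the two black rests. Then mark that point by pressing the red plunger above it gently down until its pin presses on the bar, with about 10 N of your hand's force and never so hard as to dent the bar, and let it spring back. Leave the bar balanced there and the other things where they are.

Things in the scene. Friction and masses are not known exactly. Their poses are not given: they have to be found in the camera images.
- stand: Fixed balancing stand: grey base plate 130 (x) x 210 (y) x 12 mm. Origin: centre of the plate's underside on the table. The knife edge runs along its x, the bar lies along its y. A post at its x = +46 mm (16 x 30 mm) carries an arm over the bar (underside at 97 mm, top at 106 mm, 26 mm wide in y).
- edge: Small steel rocker plate on a knife edge, 30 (x) x 36 (y) x 5 mm, in the middle of the stand; the bar slides on it. Origin: on the tilting line, 65 mm above the table; its top is at 70 mm. The bar on it tilts some 0.011 rad for each mm that its centre of mass is off the edge, heavier side down, until it meets a rest at 0.067 rad; it settles in half a second. Over 18 N on it (bar's weight included) dents the bar.
- rest_left: Black U-shaped rest, 80 mm from the edge on the stand's +y side; origin: middle of its floor, 64.5 mm above the table (5.5 mm below the rocker top). It is 10 mm wide in y; two cheeks of the stand, 30 mm apart inside, rise beside it up to 83 mm and guide the bar with 2 mm of play each side (the bar may touch them). A tipped bar lies on its floor.
- rest_right: The same rest, 80 mm from the edge on the stand's -y side.
- bar: Loose aluminium squeegee bar with black end caps, 26 (x) x 340 (y) x 16 mm, about 0.45 kg. Origin: centre of its underside; y along it, z up. It starts across the edge, tipped about 0.07 rad onto a rest. Ballast hidden inside puts its balance point up to 25 mm from its middle, either way. It slides with 2 to 4 N; grip it across its width near an end, from above (ends 70 mm above the table).
- plunger_top (a point): Centre of the top face of the red plunger head, a disc 28 mm across and 12 mm thick, straight above the edge, 131 mm above the table when up. Press it straight down.
- plunger (a joint): Travel of the plunger downwards in m: 0 up, 0.014 at its stop. Its return spring takes 1.5 N at first and 0.15 N more per mm. The pin meets the bar after about 5.5 mm; from there its own spring adds 2 N per mm. The mark is made when the pin presses on the bar with 4 N (some 6.5 N on the plunger); some 17 N on the plunger dents the bar.
- pin: Steel marking pin, 5 mm across, under the plunger. Origin: its lower tip, 5.5 mm above a level bar when the plunger is up.
- masking_roll: Bystander: wide flat roll of tan masking tape, 104 mm across, 25 high, lying flat. Origin: centre of its underside.
- clear_roll: Bystander: brown roll of packing tape, 90 mm across, 48 high, lying flat. Origin: centre of its underside.
- ink_cup: Bystander: empty off-white cup, 63 mm wide and 62 high. Origin: centre of its underside.
- spare_star_knob: Bystander: small black star-shaped knob, 40 mm wide, 22 high. Origin: centre of its underside.

How it is judged:
By the outcome, as a careful person would: the job done as asked, in the order asked, and still so for the second after the job is handed in, with the robot touching nothing.
It also fails if it takes over 51 s, if anything falls off the work surface, if the arm or the gripper's body presses on something with over 40 N, if the wrist force passes 120 N, or if a joint passes its speed limit or range.

## Robot

A 6-joint arm with a two-finger parallel gripper is mounted at the origin on a cart in front of the work surface, level with it; the furniture and walls round the work are solid. World frame = base frame: x ahead of the robot, y to its left, z up, the work surface at z = 0. Lengths are in m, angles in rad, forces in N, time in s.
With the tool pointing down it reaches from about 0.325 to 0.775 m from the base axis. Payload 5.5 kg.
Tool frame: the origin (TCP) lies on the centre line of the jaws, within the pads' length; the fingertips stand 17 mm ahead of it and the grasp point (between the pads) lies 2 mm behind it; z points along the fingers, y is the direction in which the jaws open and shut (so a half turn about z gives the same grasp; the last joint's range is limited). The gripper opens to 88 mm and grips with 3 to 60 N. Pads are 20 mm wide; open, the fingers measure 115 mm over their backs; the gripper's body (75 mm by 178 mm) begins 61 mm behind the grasp point.
Start: joints at [1.105, 0.091, 1.231, -0, 1.82, -0.057], TCP at [0.239, 0.551, 0.24] pointing down, gripper open.
Joint ranges: [-2.87, 2.87], [-0.86, 2.18], [0.17, 2.46], [-1.51, 4.65], [0.06, 2.69], [-2.65, 2.65]. Speed limits (rad/s): [2.57, 2.57, 3.01, 3.14, 3.14, 3.14].

## Interface

Orientations are given as a unit quaternion [x, y, z, w].
In Python, from cell import bot gives the robot as it stands.
- The arm moves only by the tool servo_tool, never from a script. Its arguments are lists of equal length, an entry for each row: "fingers": the closure, from 0 (fully open) to 1 (shut); "translation": the shift along the tool's x, y, z in mm, a list of three; "yaw": the turn about the tool's z in rad. A call has 1 to 20 rows; each row shifts and turns the pose as measured when the row begins, along the tool's axes as they then stand; what a row does not reach is not made up. A row lasts 1/10 s, in which the tool goes at most 50 mm and 8.59 degrees, less where a joint would pass 70% of its speed; a pose out of reach is approached as far as the arm can. A call is refused whole if a number of a shift passes 50 or a number of a turn 0.15, either way. A call with a gripper value outside its range is refused whole. The fingers move at their own pace and stop on an object; "grip_force" is the grip in N (left out, the last holds). Time passes only in rows, so rows that do not move let the fingers close. It gives the time, the measured TCP pose, the force and the opening at its end, in the units of the state.
- bot.read_state(): the state, without advancing time (a new reading comes with each control period).
- bot.camera(name): name is "scene" or "top"; returns the picture (480x640x3 uint8, blue, green, red); there is no depth.
- bot.camera_info(name): a dict with "fx", "fy", "cx", "cy" (pixels), "extrinsics" (4x4, takes a point from world to camera coordinates). Camera axes: x right, y up, looking along -z (the intrinsics and any distortion apply to the point x, -y, -z); pixel columns grow to the right and rows downward; lengths in m; the calibration is good to about 2 mm. A picture is of the moment at which its call begins. camera_info takes no time and is no camera call.
- bot.finish_job(): hands the job in, once; it reports no verdict.
The state is a dict: "time_s": time; "joints": joint angles; "joint_velocities": joint speeds; "effort": joint torques, N m; "tcp_pos": TCP position; "tcp_rot": TCP orientation; "force": force on the tool from outside, world axes, zero at the start; "wrist_torque": the same for the moment, N m; "finger_gap": finger opening in m.
Only numpy, scipy, OpenCV 4.12 (cv2) and the standard library are available. Lean on these libraries where they do the work, as an engineer would, in place of code of your own. Each camera call takes 0.05 s, during which the arm holds its last target.

## Working session

There is one attempt and no reset: what is moved stays moved. The work goes in short steps, Python scripts to look and compute and a tool call to move; the robot and the scene stay as the last step left them, time stands still between calls to the robot, and variables do not carry over. Pictures are saved under pics/ and viewed, and the job is handed in when it is done.

Besides the shell and the picture viewer there is one more tool, called after ">>>" as a command line: name --pt "numbers of a row" for each row, then --argument value for the rest. servo_tool: Moves the arm, as the interface text tells. Its arguments: {"type":"object","properties":{"fingers":{"type":"array"},"translation":{"type":"array"},"yaw":{"type":"array"},"grip_force":{"type":"number"}},"required":["fingers","translation","yaw"]}

```bash
mkdir -p pics; ls
python3 - <<'E'
from cell import bot
import cv2
for n in("scene","top"):
    cv2.imwrite(f"pics/{n}0.png",bot.camera(n)); i=bot.camera_info(n);print(n,i)
print(bot.read_state())
E
```

```text
pics
scene {'fx': 523.4443270665795, 'fy': 523.4443270665795, 'cx': 316.62223155121313, 'cy': 236.31887314032437, 'extrinsics': array([[ 0.89898347, -0.43788323,  0.00932672, -0.44301981],
       [ 0.2000905 ,  0.42954636,  0.8805985 , -0.27046378],
       [-0.38960558, -0.78977731,  0.47377135, -0.78301611],
       [ 0.        ,  0.        ,  0.        ,  1.        ]])}
top {'fx': 601.7925363380285, 'fy': 601.7925363380285, 'cx': 309.7762632041158, 'cy': 235.16015418239496, 'extrinsics': array([[-2.35552639e-02, -9.99722124e-01,  9.08096174e-04,
         1.48977597e-01],
       [ 9.96096800e-01, -2.33925338e-02,  8.51114276e-02,
        -5.38809040e-01],
       [-8.50665345e-02,  2.90937383e-03,  9.96371025e-01,
        -1.56183882e+00],
       [ 0.00000000e+00,  0.00000000e+00,  0.00000000e+00,
         1.00000000e+00]])}
{'time_s': 0.1, 'joints': array([ 1.10529719e+00,  9.17860204e-02,  1.23179562e+00, -1.60568233e-06,
        1.81980251e+00, -5.67211080e-02]), 'joint_velocities': array([ 1.41046222e-05, -1.45415746e-03, -2.26820636e-03,  6.71218744e-04,
        8.62754949e-04,  7.04062734e-04]), 'effort': array([ 2.55366162e-03, -4.47857201e+01, -4.07569242e+01,  6.99766818e-02,
        2.84070085e-02, -1.42167009e-04]), 'tcp_pos': array([0.23839557, 0.55033709, 0.23860144]), 'tcp_rot': array([ 2.02969042e-01,  9.79184745e-01, -8.65586526e-04, -2.30488313e-04]), 'force': array([-0.4208446 ,  0.72747549, -0.76320478]), 'wrist_torque': array([-0.01751577,  0.00291073, -0.01569933]), 'finger_gap': 0.08782563846971608}
```

View pics/scene0.png

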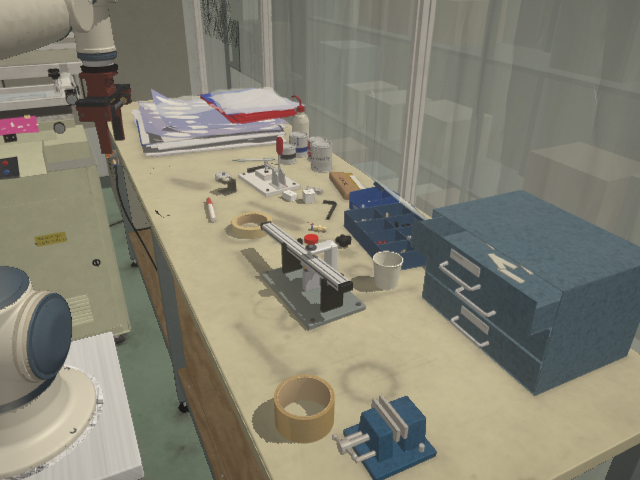

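View pics/top0.png

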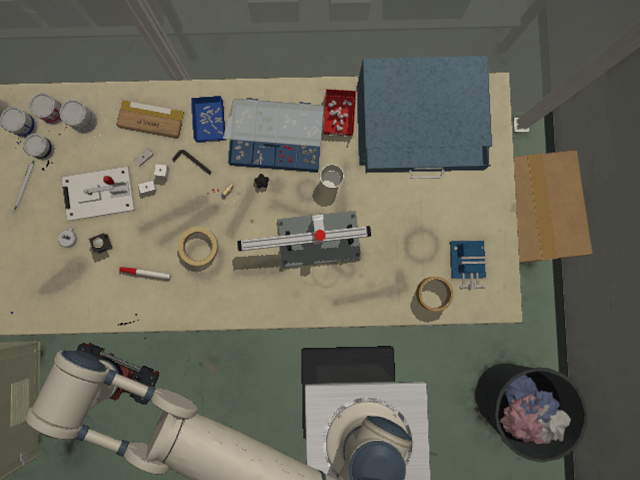

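```bash
cat > h.py <<'E'
import numpy as np, cv2
from cell import bot
def proj(n,P):
    i=bot.camera_info(n);P=np.atleast_2d(P);c=(i["extrinsics"]@np.c_[P,np.ones(len(P))].T).T[:,:3]
    return np.c_[i["cx"]+i["fx"]*c[:,0]/-c[:,2], i["cy"]+i["fy"]*(-c[:,1])/-c[:,2]]
def ray(n,u,v):
    i=bot.camera_info(n);E=i["extrinsics"];R=E[:3,:3];o=-R.T@E[:3,3]
    d=R.T@np.array([(u-i["cx"])/i["fx"],-(v-i["cy"])/i["fy"],-1]);return o,d
def onz(n,u,v,z):
    o,d=ray(n,u,v);return o+d*(z-o[2])/d[2]
def tri(a,b):
    o1,d1=ray("scene",*a);o2,d2=ray("top",*b)
    t=np.linalg.lstsq(np.c_[d1,-d2],o2-o1,rcond=None)[0]
    p=o1+d1*t[0];q=o2+d2*t[1];return (p+q)/2,np.linalg.norm(p-q)
E
python3 - <<'E'
from h import *
s=cv2.imread("pics/scene0.png");t=cv2.imread("pics/top0.png")
cv2.imwrite("pics/s_c.png",cv2.resize(s[205:335,240:400],None,fx=5,fy=4.6,interpolation=cv2.INTER_CUBIC)[:600])
cv2.imwrite("pics/t_c.png",cv2.resize(t[200:275,230:380],None,fx=5.3,fy=5.3,interpolation=cv2.INTER_CUBIC))
for n,im in(("scene",s),("top",t)):
    h=cv2.cvtColor(im,cv2.COLOR_BGR2HSV)
    m=((h[...,0]<8)|(h[...,0]>172))&(h[...,1]>150)&(h[...,2]>90)
    k,l,st,c=cv2.connectedComponentsWithStats(m.astype(np.uint8))
    for j in range(1,k):
        if st[j,4]>30: print(n,st[j],c[j], onz(n,*c[j],.131))
E
```

```text
scene [223 109  73  14 464] [259.34698276 115.55603448] [0.74636374 0.96702181 0.131     ]
scene [304 234  14  10 114] [310.9122807  238.52631579] [0.52999066 0.10429784 0.131     ]
top [323 106  18  27 226] [329.15044248 122.27433628] [0.81418416 0.08163891 0.131     ]
top [341 107   9   8  45] [344.66666667 110.33333333] [0.84368907 0.04209705 0.131     ]
top [339 117  11  17  90] [345.45555556 126.16666667] [0.80334807 0.04128015 0.131     ]
top [314 230  11  11  90] [319.35555556 234.88888889] [0.53305055 0.11307171 0.131     ]
top [120 267  16   7  76] [127.84210526 269.86842105] [0.45837171 0.58245262 0.131     ]
```

View pics/s_c.png

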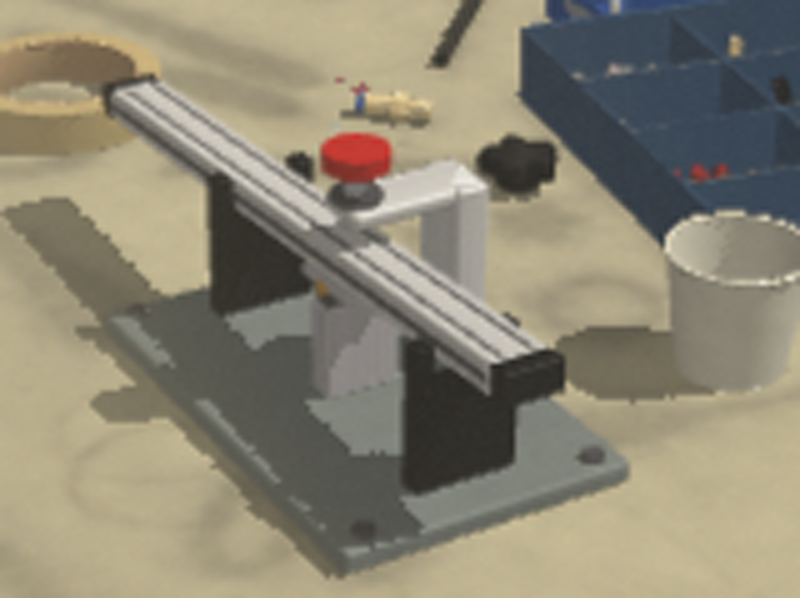

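View pics/t_c.png

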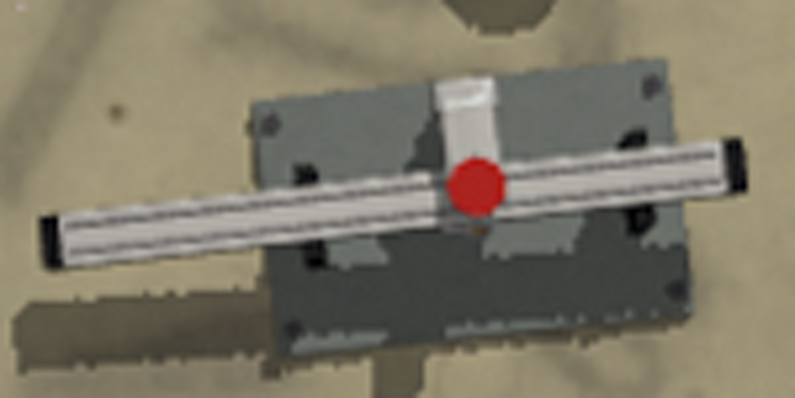

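Run:
```python
from h import *
L=(230+40/5.3,200+242/5.3);Rr=(230+746/5.3,200+165/5.3)
# cap ends, scene crop 5x,4.6y ; top-face end centres
f=lambda x,y:(240+x/5,205+y/4.6)
print("L",tri(f(131,80),L)); print("R",tri(f(530,362),Rr))
for z in(.072,.098,):print(onz("top",*L,z),onz("top",*Rr,z))
# plunger top from ellipse in scene (356,147 crop)
print(tri(f(356,147),(230+476/5.3,200+187/5.3)))
P=lambda x,y:(230+x/5.3,200+y/5.3)
for q in((253,102),(666,60),(688,318),(275,355)):print(onz("top",*P(*q),.012))
```

```text
L (array([0.51726616, 0.32072682, 0.06942841]), np.float64(0.00345041608722936))
R (array([ 0.54226196, -0.01685731,  0.09602349]), np.float64(0.0004802794466026602))
[0.51545325 0.32098786 0.072     ] [ 0.54463556 -0.01948068  0.072     ]
[0.51361616 0.31792692 0.098     ] [ 0.54230253 -0.01675547  0.098     ]
(array([0.53301943, 0.11158595, 0.1300852 ]), np.float64(0.0019195987806507634))
[0.58752824 0.22035543 0.012     ]
[0.60387189 0.01268186 0.012     ]
[0.47413178 0.00560727 0.012     ]
[0.46054807 0.21181383 0.012     ]
```

```bash
cat >> h.py <<'E'
from scipy.spatial.transform import Rotation as Ro
def tool(w,ang=None):  # world shift m -> tool mm
    R=Ro.from_quat(bot.read_state()["tcp_rot"]).as_matrix()
    return np.round(1000*R.T@np.array(w),1)
def yang():
    R=Ro.from_quat(bot.read_state()["tcp_rot"]).as_matrix();return np.degrees(np.arctan2(R[1,1],R[0,1]))
E
python3 - <<'E'
from h import *
s=bot.read_state();a=np.radians(yang());d=np.array([.518,.300,.2])-s["tcp_pos"]
print(np.degrees(a))
for k in range(9):
    th=a-.135*k   # y axis angle
    y=np.array([np.cos(th),np.sin(th),0]);x=np.array([-y[1],y[0],0])
    print(np.round([x@d/9*1000,y@d/9*1000,-d[2]/9*1000],0))
E
```

```text
66.57872663858413
[-40. -13.   4.]
[-41.  -8.   4.]
[-42.  -2.   4.]
[-42.   3.   4.]
[-41.   9.   4.]
[-39.  14.   4.]
[-37.  20.   4.]
[-34.  24.   4.]
[-30.  29.   4.]
```

>>> servo_tool --fingers '[0, 0, 0.2, 0.3, 0.3, 0.3, 0.3, 0.3, 0.3]' --pt "-40 -13 4" --pt "-41 -8 4" --pt "-42 -2 4" --pt "-42 3 4" --pt "-41 9 4" --pt "-39 14 4" --pt "-37 20 4" --pt "-34 24 4" --pt "-30 29 4" --yaw '[0.135, 0.135, 0.135, 0.135, 0.135, 0.135, 0.135, 0.135, 0]' --grip_force 8

```text
time_s: 1.0
tcp_pos: [0.5189, 0.2879, 0.1958]
tcp_rot: [0.69, 0.724, -0.004, -0.001]
force: [0.6, 0.8, -0.3]
finger_gap: 0.0615
```

```bash
cat > go.py <<'E'
import sys
from h import *
s=bot.read_state();print(s["time_s"],s["tcp_pos"].round(4),"yang",yang().round(2),"F",s["force"].round(2),"gap",round(s["finger_gap"],4))
if len(sys.argv)>3:print("tool d",tool(np.array([float(v) for v in sys.argv[1:4]])-s["tcp_pos"]))
E
python3 go.py .518 .300 .12
```

```text
1.0 [0.5189 0.2879 0.1958] yang 2.72 F [ 0.61  0.76 -0.3 ] gap 0.0615
tool d [12.5  0.2 75.7]
```

>>> servo_tool --fingers '[0.3, 0.3, 0.3, 0.3]' --pt "6 0 38" --pt "6 0 38" --pt "1 0 25" --pt "0 0 10" --yaw '[-0.015, -0.015, 0, 0]'

```text
time_s: 1.4
tcp_pos: [0.5226, 0.294, 0.0806]
tcp_rot: [0.683, 0.731, -0.004, 0.0]
force: [0.9, 0.1, -0.8]
finger_gap: 0.0615
```

```bash
python3 go.py .518 .300 .065
```

```text
1.4 [0.5226 0.294  0.0806] yang 3.86 F [ 0.87  0.08 -0.85] gap 0.0615
tool d [ 6.4 -4.1 15.6]
```

>>> servo_tool --fingers '[0.3, 0.3, 0.3]' --pt "7 -4 12" --pt "0 0 5" --pt "0 0 0" --yaw '[-0.01, 0, 0]'

```text
time_s: 1.7
tcp_pos: [0.517, 0.3012, 0.0617]
tcp_rot: [0.679, 0.734, -0.005, -0.0]
force: [-1.1, 0.7, 0.2]
finger_gap: 0.0616
```

```bash
python3 go.py .518 .300 .065
python3 - <<'E'
from h import *
for n in("scene","top"):
    im=bot.camera(n);r=im[190:320,230:400]
    cv2.imwrite(f"pics/{n}1.png",cv2.resize(r,None,fx=4.6,fy=4.6))
E
```

```text
1.7 [0.517  0.3012 0.0617] yang 4.51 F [-1.06  0.74  0.17] gap 0.0616
tool d [-1.3  0.9 -3.3]
```

View pics/scene1.png

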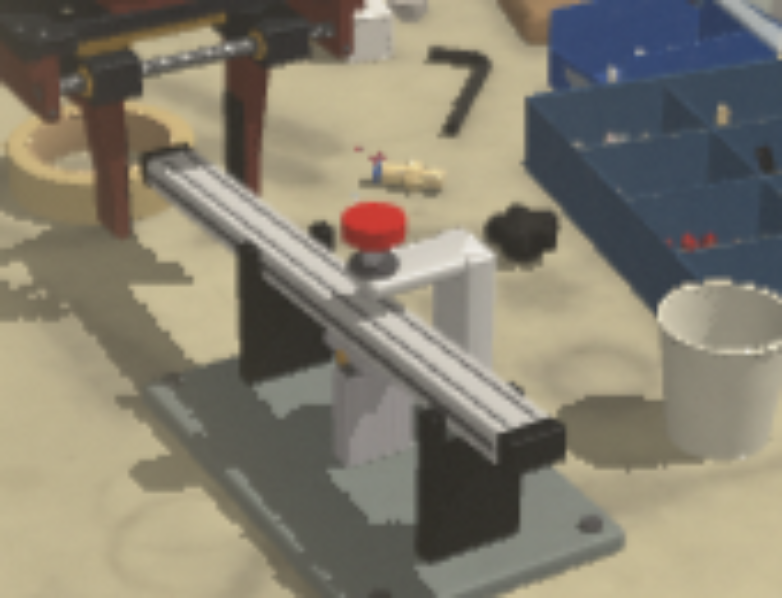

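View pics/top1.png

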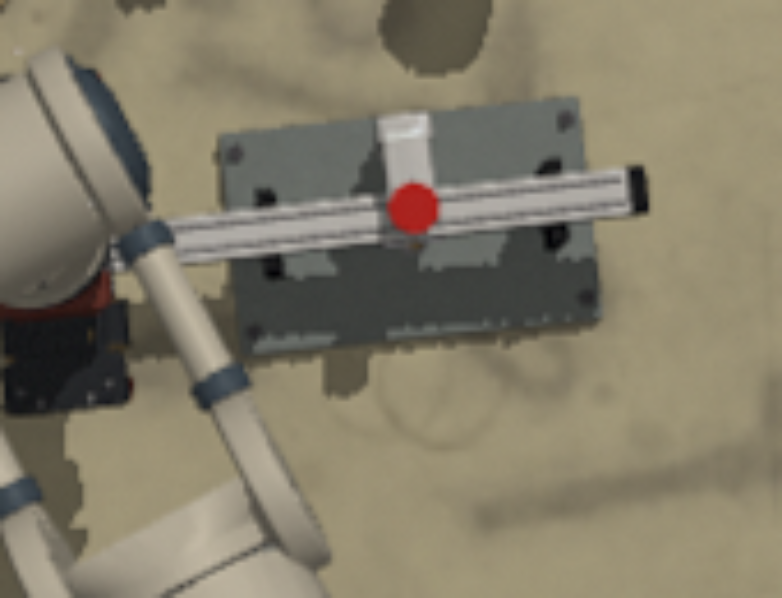

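Fingers straddle the bar's left end (scene crop ~(120–240,180)). Close gently.

>>> servo_tool --fingers '[0.6, 0.66, 0.72, 0.8, 0.8]' --pt "-1 0 -2" --pt "0 0 0" --pt "0 0 0" --pt "0 0 0" --pt "0 0 0" --yaw '[0, 0, 0, 0, 0]' --grip_force 8

```text
time_s: 2.3
tcp_pos: [0.5195, 0.3012, 0.0696]
tcp_rot: [0.679, 0.734, -0.001, 0.001]
force: [0.3, -1.1, -0.1]
finger_gap: 0.0261
```

```bash
python3 go.py
```

```text
2.3 [0.5195 0.3012 0.0696] yang 4.49 F [ 0.27 -1.07 -0.1 ] gap 0.0261
```

>>> servo_tool --fingers '[0.8, 0.8, 0.8, 0.8]' --pt "-5 0 0" --pt "-10 0 -1" --pt "-10 0 -1" --pt "-5 0 0" --yaw '[0, 0, 0, 0]'

```text
time_s: 2.7
tcp_pos: [0.5215, 0.2714, 0.0718]
tcp_rot: [0.678, 0.735, -0.0, -0.0]
force: [-1.2, 3.7, -0.5]
finger_gap: 0.026
```

```bash
python3 go.py
```

```text
2.7 [0.5215 0.2714 0.0718] yang 4.62 F [-1.2   3.74 -0.47] gap 0.026
```

>>> servo_tool --fingers '[0.8, 0.8, 0.8, 0.5, 0.4, 0.4, 0.4, 0.4, 0.4]' --pt "-6 0 0" --pt "-4 0 -1" --pt "0 0 0" --pt "0 0 0" --pt "0 0 0" --pt "0 0 0" --pt "0 0 0" --pt "0 0 0" --pt "0 0 0" --yaw '[0, 0, 0, 0, 0, 0, 0, 0, 0]'

```text
time_s: 3.6
tcp_pos: [0.5227, 0.2579, 0.0726]
tcp_rot: [0.679, 0.734, -0.001, 0.001]
force: [-0.1, 0.1, -0.1]
finger_gap: 0.0529
```

```bash
python3 go.py
python3 - <<'E'
from h import *
for n in("scene","top"):
    im=bot.camera(n);cv2.imwrite(f"pics/{n}2r.png",im);r=im[190:320,230:400]
    cv2.imwrite(f"pics/{n}2.png",cv2.resize(r,None,fx=4.6,fy=4.6))
E
```

```text
3.6 [0.5227 0.2579 0.0726] yang 4.49 F [-0.14  0.05 -0.08] gap 0.0529
```

View pics/scene2.png

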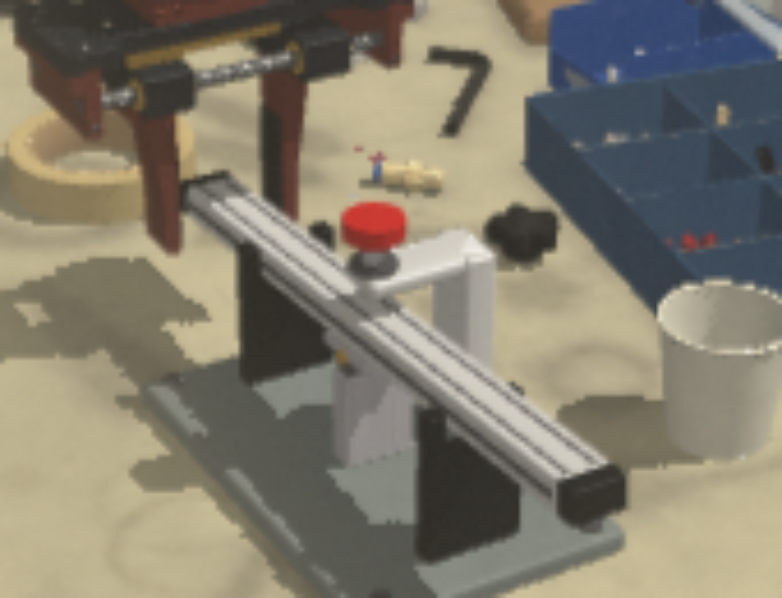

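View pics/top2.png

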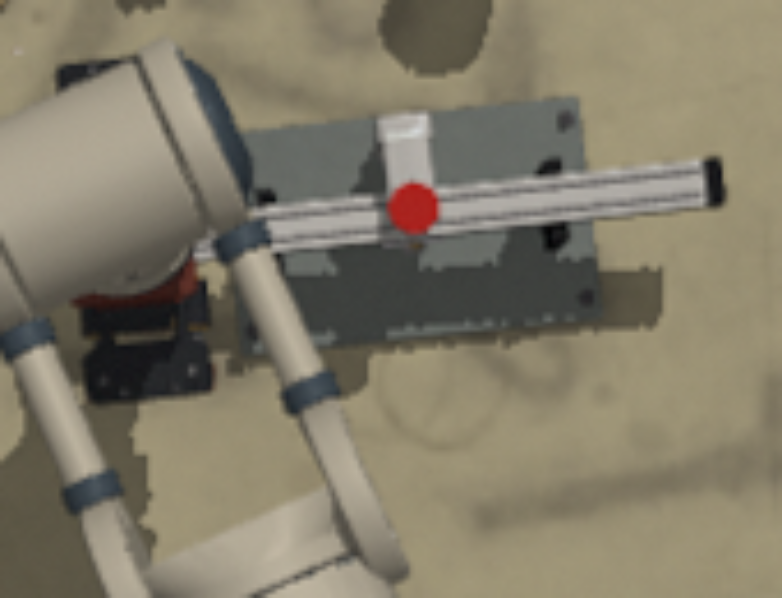

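Run:
```python
from h import *
s=cv2.imread("pics/scene2r.png");t=cv2.imread("pics/top2r.png")
g=cv2.cvtColor(s,cv2.COLOR_BGR2GRAY)
for u in range(315,362,6): print(u,[(v,int(g[v,u])) for v in range(250,305)  if 1][max(0,int(250+(u-315)*.85-250)):][:24].__str__().replace("(","").replace(")",""))
g=cv2.cvtColor(t,cv2.COLOR_BGR2GRAY)
for u in list(range(275,312,12))+list(range(330,384,10)): print(u,g[220:255,u])
```

```text
315 [250, 216, 251, 215, 252, 166, 253, 146, 254, 138, 255, 120, 256, 99, 257, 113, 258, 198, 259, 207, 260, 205, 261, 201, 262, 160, 263, 122, 264, 179, 265, 194, 266, 146, 267, 122, 268, 115, 269, 85, 270, 77, 271, 112, 272, 127, 273, 131]
321 [255, 162, 256, 161, 257, 166, 258, 173, 259, 192, 260, 192, 261, 146, 262, 166, 263, 206, 264, 206, 265, 207, 266, 194, 267, 138, 268, 149, 269, 203, 270, 188, 271, 138, 272, 121, 273, 112, 274, 74, 275, 78, 276, 111, 277, 118, 278, 84]
327 [260, 125, 261, 126, 262, 127, 263, 146, 264, 189, 265, 186, 266, 116, 267, 185, 268, 207, 269, 206, 270, 207, 271, 189, 272, 123, 273, 165, 274, 201, 275, 176, 276, 132, 277, 121, 278, 110, 279, 66, 280, 84, 281, 116, 282, 112, 283, 85]
333 [265, 162, 266, 160, 267, 166, 268, 189, 269, 192, 270, 140, 271, 144, 272, 206, 273, 206, 274, 205, 275, 204, 276, 184, 277, 116, 278, 184, 279, 200, 280, 158, 281, 127, 282, 119, 283, 96, 284, 66, 285, 91, 286, 116, 287, 89, 288, 47]
339 [270, 176, 271, 177, 272, 183, 273, 200, 274, 188, 275, 134, 276, 184, 277, 205, 278, 206, 279, 205, 280, 192, 281, 138, 282, 144,
[... 1550 characters left out ...]
04 112 148 159 111 136 173 172 165 129 132
 159  94  70  76  72  60  60  63  62  63  64  63  64  64  63  65  64]
350 [104 106 106  99  66  27  21  46 124 161 108 131 175 173 160 117 137 155
  73  14  27  29  17   9  39  62  62  62  64  65  63  63  64  63  64]
360 [150 150 150 149 149 148 151 165 157 120 149 173 172 156 110 140 154 101
 149 145 145 145 142 132 129 129 125 122 108  68  66  61  63  60  62]
370 [150 150 150 150 150 154 169 153 109 155 173 170 155 111 141 155  98 150
 147 148 149 148 148 147 146 146 146 129  79  85  87  87  85  84  83]
380 [148 147 147 146 156 176 149 115 168 173 171 154 120 155 158 105 149 149
 147 146 146 143 144 146 148 148 146 147 147 145 142 140 140 138 140]
```

```bash
cat >> h.py <<'E'
U=np.array([-.076,.997,0]);X=np.array([.997,.076,0]);O=np.array([.532,.1125,0])
def centre(n,im,srange,dlat=.007,th=0):
    """track bar top-face centre line between grooves; returns Nx2 px"""
    g=cv2.GaussianBlur(cv2.cvtColor(im,cv2.COLOR_BGR2GRAY),(0,0),.5).astype(float)
    out=[]
    for s in np.arange(*srange,.0015):
        P=O+U*s+np.array([0,0,.086-th*s])
        c,a,b=proj(n,[P,P+X*dlat,P-X*dlat])
        # offsets along image normal (a-b): use bilinear samples
        d=(a-b)/2; nn=d/np.linalg.norm(d)
        best=[]
        ks=np.arange(-4,4.01,.1)
        f=lambda p:cv2.remap(g,p[:,0].astype(np.float32)[None],p[:,1].astype(np.float32)[None],cv2.INTER_LINEAR)[0]
        q=c+ks[:,None]*nn
        sc=2*f(q).astype(float)-f(q+d)-f(q-d)+0.0-np.abs(f(q+d)-f(q-d))*.5
        k=int(np.argmax(sc))
        if sc[k]>50 and 2<k<len(ks)-3: out.append(q[k])
    return np.array(out)
def tilt(ims,sr,th):
    L=[]
    for n,im in ims.items():
        p=centre(n,im,sr[n],th=th)
        l=cv2.fitLine(p.astype(np.float32),cv2.DIST_HUBER,0,.01,.01).ravel()
        r=np.abs((p-l[2:])@[-l[1],l[0]]); p=p[r<.8]
        l=cv2.fitLine(p.astype(np.float32),cv2.DIST_L2,0,.01,.01).ravel()
        r=((p-l[2:])@[-l[1],l[0]]).std()
        o,d1=ray(n,*(l[2:]-60*l[:2]));_,d2=ray(n,*(l[2:]+60*l[:2]))
        nr=np.cross(d1,d2);nr/=np.linalg.norm(nr);L.append((o,nr));print(n,len(p),"res",r.round(2))
    d=np.cross(L[0][1],L[1][1]);d/=np.linalg.norm(d);d*=np.sign(d[1])
    # z at edge
    A=np.array([L[0][1],L[1][1],U]);b=[L[0][1]@L[0][0],L[1][1]@L[1][0],U@O]
    p=np.linalg.solve(A,b)
    print("tilt(+left down)",round(-d[2],4),"yaw",round(np.arctan2(-d[0],d[1]),4),"top pt at edge",p.round(4))
    return -d[2]
E
python3 - <<'E'
from h import *
rd=cv2.imread
for th in(.067,.03,0):
    tilt({"scene":rd("pics/scene0.png"),"top":rd("pics/top0.png")},{"scene":(-.11,.19),"top":(-.11,.19)},th)
for th in(.067,0,-.067):
    tilt({"scene":rd("pics/scene2r.png"),"top":rd("pics/top2r.png")},{"scene":(-.16,.11),"top":(-.16,.07)},th)
E
```

```text
scene 184 res 0.15
top 179 res 0.14
tilt(+left down) 0.0662 yaw 0.082 top pt at edge [0.5335 0.1126 0.0857]
scene 179 res 0.15
top 179 res 0.15
tilt(+left down) 0.066 yaw 0.0819 top pt at edge [0.5335 0.1126 0.0857]
scene 147 res 0.17
top 179 res 0.14
tilt(+left down) 0.0655 yaw 0.082 top pt at edge [0.5335 0.1126 0.0857]
scene 163 res 0.14
top 131 res 0.14
tilt(+left down) 0.0631 yaw 0.0793 top pt at edge [0.5339 0.1126 0.0856]
scene 125 res 0.14
top 132 res 0.15
tilt(+left down) 0.0622 yaw 0.0795 top pt at edge [0.5338 0.1126 0.0856]
scene 49 res 0.41
top 132 res 0.14
tilt(+left down) -0.021 yaw 0.0864 top pt at edge [0.5341 0.1127 0.0819]
```

Tilt measured ≈ +0.063 (left still down, initial image measures 0.066). Slide 10 mm more.

>>> servo_tool --fingers '[0.62, 0.72, 0.8, 0.8, 0.8, 0.8, 0.8, 0.8, 0.5, 0.4, 0.4, 0.4, 0.4, 0.4, 0.4]' --pt "0 0 0" --pt "0 0 0" --pt "0 0 0" --pt "-4 0 0" --pt "-4 0 -1" --pt "-2 0 0" --pt "0 0 0" --pt "0 0 0" --pt "0 0 0" --pt "0 0 0" --pt "0 0 0" --pt "0 0 0" --pt "0 0 0" --pt "0 0 0" --pt "0 0 0" --yaw '[0, 0, 0, 0, 0, 0, 0, 0, 0, 0, 0, 0, 0, 0, 0]'

```text
time_s: 5.2
tcp_pos: [0.5235, 0.2471, 0.0737]
tcp_rot: [0.679, 0.734, -0.001, 0.001]
force: [-0.3, -0.5, 0.5]
finger_gap: 0.0528
```

```bash
cat > look.py <<'E'
import sys
from h import *
k=sys.argv[1];ims={n:bot.camera(n) for n in("scene","top")}
for n in ims: cv2.imwrite(f"pics/{n}{k}r.png",ims[n])
sl=float(sys.argv[2])
for th in(.067,.03,0,-.03,-.067):
    try: tilt(ims,{"scene":(-.16,.11),"top":(-.16,sl)},th)
    except Exception as e: print(th,e)
# right end: bar top bright->dark cap along centre line in top view
E
python3 go.py; python3 look.py 3 .05
```

```text
5.2 [0.5235 0.2471 0.0737] yang 4.49 F [-0.26 -0.54  0.49] gap 0.0528
scene 166 res 0.14
top 118 res 0.13
tilt(+left down) 0.0316 yaw 0.0809 top pt at edge [0.5339 0.1126 0.0856]
scene 166 res 0.13
top 118 res 0.14
tilt(+left down) 0.0311 yaw 0.0812 top pt at edge [0.5338 0.1126 0.0856]
scene 168 res 0.14
top 118 res 0.13
tilt(+left down) 0.0309 yaw 0.0813 top pt at edge [0.5338 0.1126 0.0856]
scene 128 res 0.14
top 118 res 0.14
tilt(+left down) 0.0318 yaw 0.081 top pt at edge [0.5339 0.1126 0.0856]
scene 50 res 0.23
top 118 res 0.14
tilt(+left down) 0.0256 yaw 0.0815 top pt at edge [0.5339 0.1126 0.0852]
```

>>> servo_tool --fingers '[0.62, 0.72, 0.8, 0.8, 0.8, 0.8, 0.8, 0.8]' --pt "0 0 0" --pt "0 0 0" --pt "0 0 0" --pt "0 0 0" --pt "-2 0 0" --pt "-0.8 0 0" --pt "0 0 0" --pt "0 0 0" --yaw '[0, 0, 0, 0, 0, 0, 0, 0]'

```text
time_s: 6.1
tcp_pos: [0.5236, 0.2456, 0.0742]
tcp_rot: [0.679, 0.735, -0.0, -0.0]
force: [-0.4, 2.0, -0.3]
finger_gap: 0.0264
```

```bash
python3 go.py
```

```text
6.1 [0.5236 0.2456 0.0742] yang 4.54 F [-0.44  1.98 -0.33] gap 0.0264
```

>>> servo_tool --fingers '[0.8, 0.8, 0.8]' --pt "-1.6 0 0" --pt "0 0 0" --pt "0 0 0" --yaw '[0, 0, 0]'

```text
time_s: 6.4
tcp_pos: [0.5237, 0.2442, 0.0743]
tcp_rot: [0.678, 0.735, 0.0, -0.0]
force: [-0.5, 2.1, 0.7]
finger_gap: 0.026
```

>>> servo_tool --fingers '[0.7, 0.6, 0.5, 0.4, 0.4, 0.4, 0.4, 0.4]' --pt "0 0 0" --pt "0 0 0" --pt "0 0 0" --pt "0 0 0" --pt "0 0 0" --pt "0 0 0" --pt "0 0 0" --pt "0 0 0" --yaw '[0, 0, 0, 0, 0, 0, 0, 0]'

```text
time_s: 7.2
tcp_pos: [0.5239, 0.2423, 0.0737]
tcp_rot: [0.679, 0.734, -0.001, 0.001]
force: [-0.1, -1.2, -0.2]
finger_gap: 0.0529
```

```bash
python3 go.py; python3 look.py 4 .05
```

```text
7.2 [0.5239 0.2423 0.0737] yang 4.49 F [-0.08 -1.22 -0.24] gap 0.0529
scene 166 res 0.13
top 118 res 0.13
tilt(+left down) 0.001 yaw 0.0805 top pt at edge [0.5339 0.1126 0.0856]
scene 167 res 0.13
top 118 res 0.14
tilt(+left down) 0.0007 yaw 0.0805 top pt at edge [0.5339 0.1126 0.0856]
scene 168 res 0.13
top 118 res 0.14
tilt(+left down) 0.001 yaw 0.0803 top pt at edge [0.5339 0.1126 0.0856]
scene 168 res 0.12
top 118 res 0.15
tilt(+left down) 0.001 yaw 0.0806 top pt at edge [0.5339 0.1126 0.0856]
scene 126 res 0.14
top 118 res 0.14
tilt(+left down) 0.0004 yaw 0.0808 top pt at edge [0.5339 0.1126 0.0856]
```

Level: tilt ≈ 0.001 rad. Retreat upwards, then over the plunger.

>>> servo_tool --fingers '[0.4, 0.4, 0.4, 0.4, 0.4, 0.4]' --pt "0 0 -6" --pt "0 0 -15" --pt "0 0 -35" --pt "0 0 -35" --pt "0 0 -25" --pt "0 0 0" --yaw '[0, 0, 0, 0, 0, 0]'

```text
time_s: 7.9
tcp_pos: [0.5235, 0.2426, 0.1983]
tcp_rot: [0.679, 0.734, -0.001, 0.001]
force: [-0.3, -1.4, 1.3]
finger_gap: 0.0522
```

```bash
python3 go.py .533 .1118 .19
```

```text
7.9 [0.5235 0.2426 0.1983] yang 4.49 F [-0.34 -1.43  1.26] gap 0.0522
tool d [-131.1   -0.8    8.6]
```

>>> servo_tool --fingers '[0.6, 0.8, 1, 1, 1, 1, 1, 1]' --pt "-30 0 0" --pt "-35 0 0" --pt "-35 0 0" --pt "-20 0 0" --pt "-8 0 0" --pt "0 0 0" --pt "0 0 0" --pt "0 0 0" --yaw '[0, 0, 0, 0, 0, 0, 0, 0]'

```text
time_s: 8.7
tcp_pos: [0.5328, 0.1133, 0.1959]
tcp_rot: [0.678, 0.736, -0.001, -0.0]
force: [-0.2, 0.2, 0.2]
finger_gap: 0.0008
```

```bash
python3 go.py .533 .1118 .158; python3 look.py 5 -.04
```

```text
8.7 [0.5328 0.1133 0.1959] yang 4.7 F [-0.24  0.19  0.16] gap 0.0008
tool d [-1.4  0.1 37.9]
scene 165 res 0.13
top 46 res 0.44
tilt(+left down) -0.1405 yaw 0.2025 top pt at edge [0.5166 0.1113 0.1059]
scene 167 res 0.13
top 45 res 0.44
tilt(+left down) -0.1393 yaw 0.2016 top pt at edge [0.5168 0.1113 0.1057]
scene 166 res 0.13
top 46 res 0.45
tilt(+left down) -0.141 yaw 0.203 top pt at edge [0.5166 0.1113 0.1059]
scene 167 res 0.12
top 43 res 0.42
tilt(+left down) -0.144 yaw 0.2061 top pt at edge [0.5165 0.1113 0.106 ]
scene 130 res 0.14
top 46 res 0.44
tilt(+left down) -0.1408 yaw 0.2026 top pt at edge [0.5167 0.1113 0.1058]
```

Run:
```python
from h import *
s=cv2.imread("pics/scene5r.png");cv2.imwrite("pics/s5.png",cv2.resize(s[190:320,230:400],None,fx=4.6,fy=4.6))
rd=cv2.imread
print("scene now + old top:");tilt({"scene":s,"top":rd("pics/top4r.png")},{"scene":(-.16,.11),"top":(-.16,.05)},0)
```

```text
scene now + old top:
scene 166 res 0.13
top 118 res 0.14
tilt(+left down) 0.0008 yaw 0.0804 top pt at edge [0.5339 0.1126 0.0856]
```

View pics/s5.png

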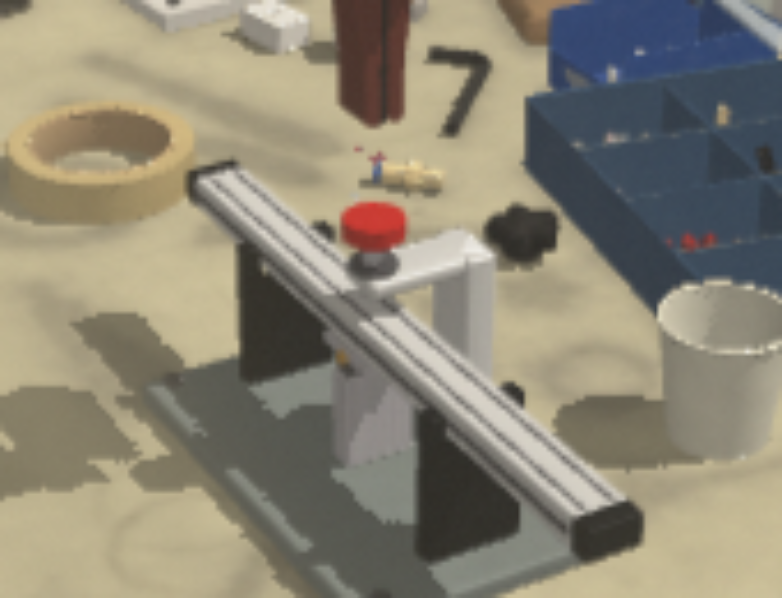

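Bar still level (0.0008), fingertips right above the red head (crop ~(374,120) over (374,220)). Descend.

>>> servo_tool --fingers '[1, 1, 1, 1, 1, 1]' --pt "-1 0 15" --pt "0 0 15" --pt "0 0 8" --pt "0 0 3" --pt "0 0 0" --pt "0 0 0" --yaw '[0, 0, 0, 0, 0, 0]'

```text
time_s: 9.4
tcp_pos: [0.5318, 0.1139, 0.1492]
tcp_rot: [0.676, 0.737, -0.002, -0.001]
force: [-0.9, 0.2, 0.0]
finger_gap: 0.0001
```

```bash
python3 go.py .533 .1118 .139
```

```text
9.4 [0.5318 0.1139 0.1492] yang 4.88 F [-0.9   0.19  0.01] gap 0.0001
tool d [-2.2  1.  10.2]
```

>>> servo_tool --fingers '[1, 1, 1, 1, 1]' --pt "-2 1 0" --pt "0 0 2" --pt "0 0 2" --pt "0 0 1" --pt "0 0 0" --yaw '[0, 0, 0, 0, 0]'

```text
time_s: 9.9
tcp_pos: [0.5338, 0.1118, 0.1462]
tcp_rot: [0.676, 0.736, -0.001, -0.0]
force: [-1.4, 0.2, 1.7]
finger_gap: 0.0002
```

```bash
python3 go.py .533 .1118 .139
```

```text
9.9 [0.5338 0.1118 0.1462] yang 4.86 F [-1.41  0.25  1.74] gap 0.0002
tool d [ 0.1 -0.8  7.2]
```

Contact (1.7 N). Continue in small steps.

>>> servo_tool --fingers '[1, 1, 1, 1]' --pt "0 0 2" --pt "0 0 2" --pt "0 0 1" --pt "0 0 0" --yaw '[0, 0, 0, 0]'

```text
time_s: 10.3
tcp_pos: [0.5339, 0.1118, 0.1422]
tcp_rot: [0.676, 0.736, -0.0, 0.0]
force: [-1.9, -0.9, 3.8]
finger_gap: 0.0004
```

```bash
python3 go.py
```

```text
10.3 [0.5339 0.1118 0.1422] yang 4.86 F [-1.87 -0.88  3.76] gap 0.0004
```

>>> servo_tool --fingers '[1, 1, 1, 1]' --pt "0 0 1.5" --pt "0 0 1" --pt "0 0 0" --pt "0 0 0" --yaw '[0, 0, 0, 0]'

```text
time_s: 10.7
tcp_pos: [0.5339, 0.1118, 0.1418]
tcp_rot: [0.676, 0.737, 0.0, 0.001]
force: [-1.4, 0.1, 5.6]
finger_gap: 0.0008
```

```bash
python3 go.py
```

```text
10.7 [0.5339 0.1118 0.1418] yang 4.87 F [-1.41  0.07  5.58] gap 0.0008
```

>>> servo_tool --fingers '[1, 1]' --pt "0 0 2" --pt "0 0 2" --yaw '[0, 0]'

```text
time_s: 10.9
tcp_pos: [0.5339, 0.1118, 0.1395]
tcp_rot: [0.676, 0.737, 0.001, 0.001]
force: [-3.5, -1.2, 8.8]
finger_gap: 0.0003
```

```bash
python3 go.py
```

```text
10.9 [0.5339 0.1118 0.1395] yang 4.87 F [-3.47 -1.19  8.81] gap 0.0003
```

>>> servo_tool --fingers '[1, 1]' --pt "0 0 1.8" --pt "0 0 1.8" --yaw '[0, 0]'

```text
time_s: 11.1
tcp_pos: [0.5339, 0.1118, 0.1387]
tcp_rot: [0.676, 0.737, 0.002, 0.002]
force: [-6.0, -0.5, 11.2]
finger_gap: 0.0004
```

```bash
python3 go.py
```

```text
11.1 [0.5339 0.1118 0.1387] yang 4.87 F [-6.   -0.49 11.19] gap 0.0004
```

About 10–11 N reached; lift off.

>>> servo_tool --fingers '[1, 1, 1, 1, 1, 1, 1]' --pt "0 0 -4" --pt "0 0 -5" --pt "0 0 -8" --pt "0 0 -25" --pt "0 0 -30" --pt "30 0 -20" --pt "40 0 0" --yaw '[0, 0, 0, 0, 0, 0, 0]'

```text
time_s: 11.8
tcp_pos: [0.5283, 0.1793, 0.2324]
tcp_rot: [0.679, 0.734, 0.001, 0.002]
force: [0.1, 0.3, 0.6]
finger_gap: 0.0003
```

>>> servo_tool --fingers '[1, 1, 1, 1, 1, 1]' --pt "45 0 -10" --pt "45 0 -10" --pt "45 0 0" --pt "45 0 0" --pt "0 0 0" --pt "0 0 0" --yaw '[0, 0, 0, 0, 0, 0]'

```text
time_s: 12.4
tcp_pos: [0.5133, 0.3699, 0.2514]
tcp_rot: [0.678, 0.735, 0.001, 0.001]
force: [-0.4, -0.3, -0.2]
finger_gap: 0.0003
```

```bash
python3 go.py; python3 look.py 6 .1
python3 - <<'E'
from h import *
a=[cv2.resize(cv2.imread(f"pics/{n}6r.png")[190:320,230:400],None,fx=2.35,fy=2.35) for n in("scene","top")]
cv2.imwrite("pics/end.png",np.hstack(a))
for n in("scene","top"):
    for k in("0","6r"):
        im=cv2.imread(f"pics/{n}{k}.png");h=cv2.cvtColor(im,cv2.COLOR_BGR2HSV)[220:250,300:330]
        m=((h[...,0]<8)|(h[...,0]>172))&(h[...,1]>150)&(h[...,2]>90);v,u=np.nonzero(m);print(n,k,len(u),u.mean()+300,v.mean()+220)
E
```

```text
12.4 [0.5133 0.3699 0.2514] yang 4.63 F [-0.44 -0.35 -0.23] gap 0.0003
scene 165 res 0.14
top 152 res 0.13
tilt(+left down) 0.0007 yaw 0.0804 top pt at edge [0.5339 0.1126 0.0856]
scene 166 res 0.13
top 152 res 0.14
tilt(+left down) 0.0006 yaw 0.0805 top pt at edge [0.5339 0.1126 0.0856]
scene 166 res 0.13
top 152 res 0.14
tilt(+left down) 0.001 yaw 0.0802 top pt at edge [0.5339 0.1126 0.0856]
scene 167 res 0.13
top 152 res 0.14
tilt(+left down) 0.0011 yaw 0.0805 top pt at edge [0.5339 0.1126 0.0856]
scene 128 res 0.15
top 152 res 0.14
tilt(+left down) 0.0005 yaw 0.0804 top pt at edge [0.5339 0.1126 0.0855]
scene 0 114 310.9122807017544 238.5263157894737
scene 6r 114 310.9122807017544 238.5263157894737
top 0 90 319.35555555555555 234.88888888888889
top 6r 89 319.39325842696627 234.8426966292135
```

View pics/end.png

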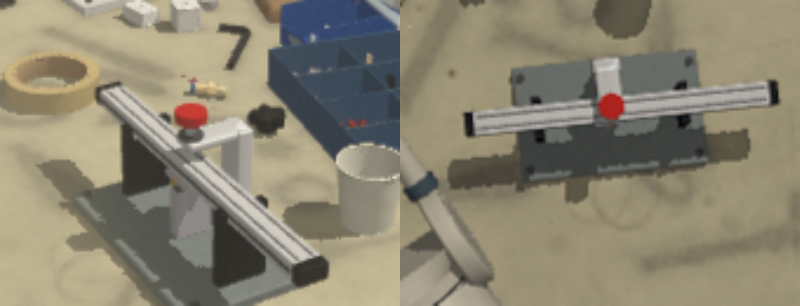

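The bar is level with the plunger back up, the other things are unmoved, and the robot is clear of everything.

```bash
python3 -c "
from cell import bot
print(bot.finish_job())"
```

```text
the job is handed in; nothing more can be done
None
```

The bar is balanced level on the knife edge and the point is marked. I handed the job in at about 12.5 s, with the arm clear of everything.

- **Balancing:** I slid the bar about 58 mm towards −y in three grip, slide and release steps. The tilt measured after each release was 0.063, then 0.031, then 0.001 rad.
- **Marking:** I pressed the plunger straight down with closed fingertips. Pressing down, the readings rose to 11.2 N at about 9.3 mm of travel, where the spring figures predict about 10.5 N. The last reading also showed some 6 N sideways. I then lifted off.
- **Last check:** The bar's tilt is still about 0.0007 rad, so it is on neither rest. The red head is back at its starting pixel position. By eye, the tape roll, knob and cup near the stand had not moved; I did not check the other roll.
- **Not certain:** The pin mark itself is not visible to the cameras, so that it was made rests on the force and travel. The tilt method read 0.066 rad on the opening picture, where about 0.067–0.07 was expected, so it may be off by a few thousandths.

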